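# Lay out a spectacle-frame job on its board

### The arm

A 6-joint arm with a two-finger parallel gripper is mounted at the origin on the work surface. World frame = base frame: x ahead of the robot, y to its left, z up, the work surface at z = 0. Lengths are in m, angles in degrees, forces in N, time in s.
With the tool pointing down it reaches from about 0.325 to 0.9 m from the base axis. Payload 6.1 kg.
Tool frame: the origin (TCP) lies at the very end of the fingers, on their centre line; the grasp point (between the pads) lies 19 mm behind it (ctrl.tcp_to_grasp is the distance from the TCP to the grasp point, in m); z points along the fingers, y is the line along which they close (so a half turn about z gives the same grasp; the last joint's range is limited). The gripper opens to 87 mm and grips with 3 to 60 N. Pads are 19 mm wide; open, the fingers measure 117 mm over their backs; the gripper's body (75 mm by 190 mm) begins 51 mm behind the grasp point.
Start: joints at [-84.173, 12.628, 87.462, -0, 79.91, -7.225], TCP at [0.141, -0.609, 0.223] pointing down, gripper open.
Joint ranges: [-170.65, 170.65], [-52.31, 119.04], [5.05, 147.46], [-71.25, 251.25], [11.57, 151.72], [-153.62, 153.62]. Speed limits (degrees/s): [147.25, 147.25, 172.46, 180, 180, 180].

### API

Orientations are given as a 3x3 rotation matrix whose columns are the frame's x, y, z axes.
In Python, from plant import ctrl, read_camera gives the robot as it stands.
- The arm moves only by the tool play_rows, never from a script. Its argument "rows" is a list of rows, each an object with "slide": the shift along the world's x, y, z in m, a list of three; "turn": the turn about the world's z in rad. In form: [{"slide": [x, y, z], "turn": turn}, ...]. A call has 1 to 5 rows; each row shifts and turns the commanded pose from where the row before left it; what a row does not reach is not made up. A row lasts 1/12 s, in which the tool goes at most 41.7 mm and 7.16 degrees, less where a joint would pass 70% of its speed; a pose out of reach is approached as far as the arm can. A call is refused whole if a number of a shift passes 0.0417 or a number of a turn 0.125, either way. A call with a gripper value outside its range is refused whole. "jaw" is the closure, from -1 (fully open) to 1 (shut), so that 0 is half open, set as the call begins (left out, the last holds). The fingers move at their own pace and stop on an object; "force" is the grip in N (left out, the last holds). Time passes only in rows, so rows that do not move let the fingers close. It gives the time, the measured TCP pose, the force, the opening and the grip force at its end, in the units of the state.
- ctrl.state(): the state, without advancing time (a new reading comes with each control period).
- read_camera(name): name is "side" or "top" or "wrist"; returns a dict with "image" (384x512x3 uint8, red, green, blue), "fx", "fy", "cx", "cy" (pixels), "view" (4x4, takes a point from world to camera coordinates). Camera axes: x right, y up, looking along -z (the intrinsics and any distortion apply to the point x, -y, -z); pixel columns grow to the right and rows downward; lengths in m; the calibration is good to about 2 mm. A picture is of the moment at which its call begins. There is no depth.
- ctrl.hand_in(): hands the job in; it is judged then, once.
The state is a dict: "time": time; "q": joint angles; "joint_velocities": joint speeds; "effort": joint torques, N m; "tool_pos": TCP position; "eef_rot": TCP orientation; "force": force on the tool from outside, world axes, zero at the start; "torque": the same for the moment, N m; "width": opening from 0.0 (shut) to 1.0 (fully open); "finger_force": force on a finger pad.
Only numpy, scipy, OpenCV 4.12 (cv2) and the standard library are available. Lean on these libraries where they do the work, as an engineer would, in place of code of your own. Each camera call takes 0.05 s, during which the arm holds its last target. There are 200 camera calls.

### The job

Lay out the spectacle job on the dark-faced board, seen from the robot with the stop strip at the back: the wooden frame front flat in the board's middle, parallel to the strip, nose notch towards the robot; the temple parallel to it and centred behind it, midway between front and strip; the round lens former in front of the left lens opening and the square one, squared up with the front, before the right opening, each 30 mm clear of the front. Only when these four lie in place, stand the steel weight upright on the middle of the front. Leave the small tin where it stands.

Things in the scene. Friction and masses are not known exactly. Their poses are not given: they have to be found in the camera images.
- board: Fixed board on the bench: 240 mm deep (its x), 200 mm wide (its y), dark face 12 mm above the bench. A pale wooden stop strip, 16 mm deep, runs along the whole back (+x) edge, 15 mm above the face, its inner side at x = +104 mm. Origin: centre of the underside. x points away from the robot to the strip, y to the left; turned by up to 0.25 rad.
- front: Loose light-wood spectacle front (rough blank): flat plate 146 mm long (y), 48 mm deep (x), 10 mm thick, two lens openings 44 (y) by 32 mm (x) centred at y = +34 and -34 mm, solid bridge between; nose notch 14 mm wide, 8 mm deep, mid long side at -x, at the start roughly facing the robot. Origin: centre of the underside. Can be gripped across its 48 mm at the middle. 45 g.
- temple: Loose light-wood temple (side arm of spectacles) lying flat: straight bar 10 mm wide, 6 mm thick, along y from -72 mm (14 mm wide hinge end, brass inlay) to +45 mm, then an ear tip bent 20 degrees towards -x, ending at y = +75, x = -12 mm. Origin: underside, on the bar's centre line, mid-length. 20 g. It may be laid either way round.
- round_former: Loose round aluminium lens former: disc of 46 mm diameter, 12 mm thick, dark dot in the middle. Origin: centre of the underside, z up. About 45 g.
- square_former: Loose square aluminium lens former: 46 by 46 mm, 12 mm thick, dark dot in the middle. Origin: centre of the underside; x and y parallel to its sides. About 55 g.
- weight: Loose steel weight standing upright: dark cylinder of 44 mm diameter, 30 mm high, with a bright knob of 24 mm diameter on top from z = 38 to z = 60 mm. Origin: centre of the underside, z up. 0.3 to 0.5 kg.
- tin: Small closed tin, 54 mm diameter, 35 mm high, with a paper label: not part of the job, to be left where it stands. Origin: centre of the underside. It stands loose among the task's things.
Mind the look-alikes: they are no part of the job. Leave any blue look-alike of the temple alone.

How it is judged:
By the outcome, as a careful person would: the job done as asked, in the order asked, and still so for the second after the job is handed in, with the robot touching nothing.
It also fails if it takes over 112 s, if anything falls off the work surface, if the arm or the gripper's body presses on something with over 40 N, if the wrist force passes 120 N, or if a joint passes its speed limit or range.

## Working session

There is one attempt and no reset: what is moved stays moved. The work goes in short steps, Python scripts to look and compute and a tool call to move; the robot and the scene stay as the last step left them, time stands still between calls to the robot, and variables do not carry over. Pictures are saved under pics/ and viewed, at most 14 in all, crops included, and the job is handed in when it is done.

Besides the shell and the picture viewer there is one more tool, called as name(argument=value, ...) on one line, values as JSON. play_rows: Moves the arm, as the interface text tells. Its arguments: {"type":"object","properties":{"rows":{"type":"array"},"jaw":{"type":"number"},"force":{"type":"number"}},"required":["rows"]}

```bash
ls; mkdir -p pics
cat > h.py <<'E'
import numpy as np, cv2
from plant import ctrl, read_camera
def snap(name,fn):
    c=read_camera(name); cv2.imwrite('pics/'+fn+'.png',c['image'][:,:,::-1]); 
    np.savez('pics/'+fn+'.npz',**{k:v for k,v in c.items()}); return c
def ld(fn): return np.load('pics/'+fn+'.npz')
def px2w(c,uv,z):
    V=np.array(c['view']);uv=np.atleast_2d(uv).astype(float)
    K=np.array([[c['fx'],0,c['cx']],[0,c['fy'],c['cy']],[0,0,1.]])
    n=np.c_[uv,np.ones(len(uv))]@np.linalg.inv(K).T
    d=np.c_[n[:,0],-n[:,1],-n[:,2]]@V[:3,:3]
    o=-V[:3,:3].T@V[:3,3]
    return o+d*((z-o[2])/d[:,2])[:,None]
def w2px(c,p):
    V=np.array(c['view']);p=np.atleast_2d(p);q=p@V[:3,:3].T+V[:3,3]
    return np.c_[c['fx']*q[:,0]/-q[:,2]+c['cx'], c['fy']*-q[:,1]/-q[:,2]+c['cy']]
E
python3 - <<'E'
from h import *
c=snap('top','t0');print({k:(v if k!='image' else 0) for k,v in c.items()}.keys()); s=snap('side','s0')
V=np.array(c['view']);print(-V[:3,:3].T@V[:3,3],V[:3,:3],c['fx'])
cv2.imwrite('pics/t0b.png',cv2.resize(c['image'][:,:,::-1],(800,600),interpolation=cv2.INTER_CUBIC))
print(ctrl.state())
E
```

```text
pics
dict_keys(['image', 'fx', 'fy', 'cx', 'cy', 'view'])
[ 0.32189315 -0.04637549  1.14985371] [[ 0.02311918 -0.99930857  0.02911835]
 [ 0.98642145  0.0275388   0.16190842]
 [-0.16259835  0.02497977  0.98637609]] 361.1643320201598
{'time': 0.1, 'q': array([-8.41733482e+01,  1.26722924e+01,  8.75179232e+01, -2.59615336e-03,
        7.99088185e+01, -7.22472471e+00]), 'joint_velocities': array([ 0.0574233 , -0.21117905, -0.15149467,  0.10314657,  0.04026934,
       -0.03399487]), 'effort': array([ 9.39194979e-04, -4.95943415e+01, -3.88520443e+01,  7.01579684e-02,
        5.14694816e-02, -4.71084513e-05]), 'tool_pos': array([ 0.14106899, -0.60831389,  0.22154155]), 'eef_rot': array([[ 9.74166179e-01,  2.25832253e-01, -2.19852650e-04],
       [ 2.25832294e-01, -9.74164685e-01,  1.71501123e-03],
       [ 1.73132162e-04, -1.72035576e-03, -9.99998505e-01]]), 'force': array([-0.13709937,  0.07764383,  0.2037504 ]), 'torque': array([-0.00283373,  0.02564389,  0.02995574]), 'finger_force': 0.0, 'width': 1.0019570361664094}
```

View pics/t0b.png

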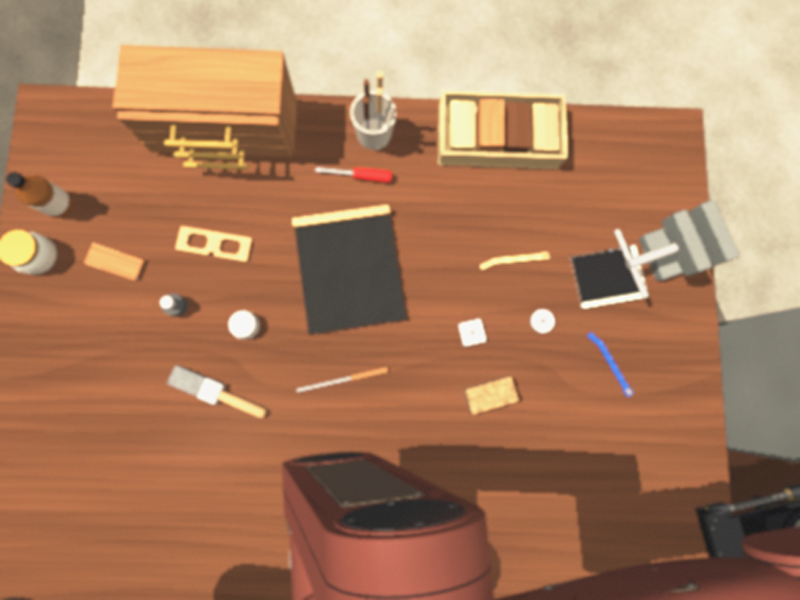

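View pics/s0.png

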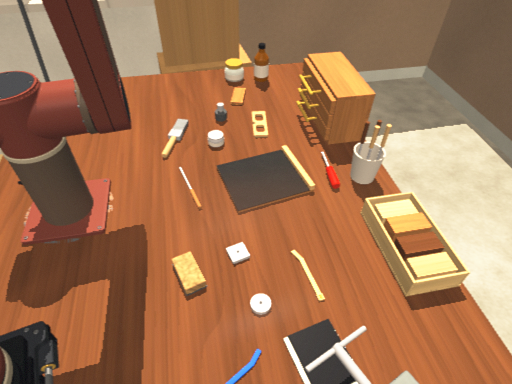

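Top view: board centre at about (352,270), front (214,244), temple (515,260), square former (472,332), round former (542,321), weight (172,304), tin (243,324) in the 800×600 view. The blue look-alike is at (610,363).

```bash
cat > m1.py <<'E'
from h import *
c=ld('t0'); im=c['image']; s=512/800
hsv=cv2.cvtColor(im,cv2.COLOR_RGB2HSV); g=cv2.cvtColor(im,cv2.COLOR_RGB2GRAY)
def seg(box,kind,z):
    x0,y0,x1,y1=[int(v*s) for v in box]
    r=hsv[y0:y1,x0:x1].astype(int)
    m={'light':r[...,2]>175,'wood':(r[...,2]>185),'dark':(r[...,2]<75)}[kind].astype(np.uint8)
    cs,_=cv2.findContours(m,cv2.RETR_EXTERNAL,cv2.CHAIN_APPROX_NONE)
    k=max(cs,key=cv2.contourArea).reshape(-1,2)+[x0,y0]
    w=px2w(c,k,z)[:,:2]*1000
    (cx,cy),(a,b),an=cv2.minAreaRect(w.astype(np.float32))
    return np.round([cx,cy,a,b,an],1)
print('board',seg((280,195,420,345),'dark',.012))
print('front',seg((165,215,265,275),'wood',.01))
print('temple',seg((470,245,560,275),'wood',.006))
print('square',seg((450,312,495,352),'light',.012))
print('round',seg((522,303,562,340),'light',.012))
print('tin',seg((222,305,265,345),'light',.035))
print('weightknob',px2w(c,[[170*s,301*s]],.06))
print('boardcorners',px2w(c,np.array([[309,333],[407,319],[391,214],[297,226]])*s,.012))
E
python3 m1.py
```

```text
board [614.6  73.3  64.  102.2  10.2]
front [603.8 303.9 155.3  59.3  82. ]
temple [ 589.6 -321.6   25.1  155.7   10.3]
square [ 440.6 -231.3   70.    87.3    1.5]
round [ 460.4 -373.5   77.3   52.    89.2]
tin [437.1 226.7  64.9  80.2   1.6]
weightknob [[0.47272919 0.36063651 0.06      ]]
boardcorners [[ 0.42203019  0.09654906  0.012     ]
 [ 0.45557435 -0.1001416   0.012     ]
 [ 0.67548326 -0.06228808  0.012     ]
 [ 0.64341578  0.13194665  0.012     ]]
```

```bash
cat > m2.py <<'E'
from h import *
c=ld('t0'); s=512/800
for n,u,z in [('round',(542,321),.012),('square',(472,332),.012),('temple',(515,260),.006),('temple ends',(482,266),.006),('',(549,256),.006),('front',(214,244),.01),('tin',(243,324),.035),('knob',(170,301),.06)]:
    print(n,np.round(px2w(c,np.array(u)*s,z)[0]*1000))
c=ld('s0')
for n,u,z in [('round',(261,304),.012),('square',(238,253),.012),('temple',(308,275),.006)]: print('side',n,np.round(px2w(c,np.array(u),z)[0]*1000))
E
python3 m2.py
```

```text
round [ 459. -376.   12.]
square [ 433. -233.   12.]
temple [ 586. -324.    6.]
temple ends [ 571. -254.    6.]
 [ 597. -395.    6.]
front [600. 300.  10.]
tin [434. 224.  35.]
knob [473. 361.  60.]
side round [ 462. -382.   12.]
side square [ 435. -239.   12.]
side temple [ 589. -328.    6.]
```

play_rows(rows=[{"slide": [0.026, 0.02, 0], "turn": 0.125}, {"slide": [0.026, 0.02, 0], "turn": 0.125}, {"slide": [0.026, 0.02, 0], "turn": 0.125}, {"slide": [0.026, 0.02, 0], "turn": 0.125}, {"slide": [0.026, 0.02, 0], "turn": 0.125}])

```text
time: 0.52
tool_pos: [0.2719, -0.5075, 0.222]
eef_rot: [[0.654, 0.757, -0.0], [0.757, -0.654, 0.001], [0.0, -0.001, -1.0]]
force: [0.3, -0.3, 0.0]
width: 1.0
finger_force: 0.0
```

play_rows(rows=[{"slide": [0.026, 0.02, 0], "turn": 0.125}, {"slide": [0.026, 0.02, 0], "turn": 0.125}, {"slide": [0.026, 0.02, 0], "turn": 0.125}, {"slide": [0.026, 0.02, 0], "turn": 0.125}, {"slide": [0.026, 0.02, 0], "turn": 0.125}])

```text
time: 0.93
tool_pos: [0.4021, -0.4074, 0.2221]
eef_rot: [[0.087, 0.996, -0.0], [0.996, -0.087, 0.001], [0.001, -0.0, -1.0]]
force: [1.4, 0.3, -0.2]
width: 1.001
finger_force: 0.0
```

play_rows(rows=[{"slide": [0.025, 0.02, 0], "turn": 0.125}, {"slide": [0.02, 0.01, 0], "turn": 0.125}, {"slide": [0, 0, 0], "turn": 0}, {"slide": [0, 0, 0], "turn": 0}])

```text
time: 1.27
tool_pos: [0.4466, -0.3779, 0.222]
eef_rot: [[-0.157, 0.988, -0.001], [0.988, 0.157, 0.001], [0.001, -0.001, -1.0]]
force: [-0.6, -0.4, 0.2]
width: 0.999
finger_force: 0.0
```

Run:
```python
from h import *
c=snap('wrist','w1');V=np.array(c['view']);print(-V[:3,:3].T@V[:3,3],V[:3,:3],c['fx'])
s=ctrl.state();print(s['tool_pos'],s['eef_rot'],s['q'],s['time'])
```

```text
[ 0.43671143 -0.30871362  0.38433355] [[ 9.87541128e-01  1.57360642e-01 -3.86296094e-04]
 [-1.52242542e-01  9.54794926e-01 -2.55321089e-01]
 [-3.98086568e-02  2.52198887e-01  9.66856242e-01]] 326.7764063099874
[ 0.44585298 -0.37862681  0.2220096 ] [[-1.55180798e-01  9.87885435e-01 -1.13486734e-03]
 [ 9.87885919e-01  1.55181339e-01  4.04529885e-04]
 [ 5.75739414e-04 -1.05834419e-03 -9.99999274e-01]] [-4.80416071e+01  7.26050238e+00  9.36076074e+01 -3.34499720e-02
  7.91926017e+01 -5.69626186e+01] 1.3167
```

View pics/w1.png

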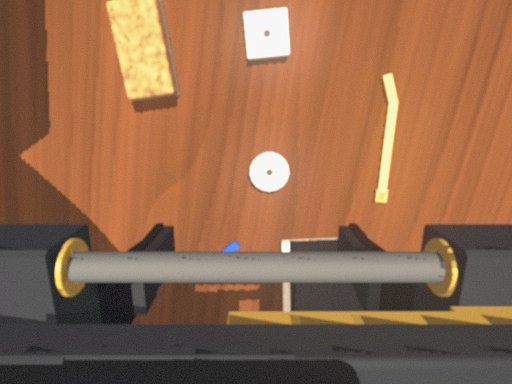

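Wrist view: round dot at (269,172), square dot (267,34), temple with hinge end (381,196) and bend (395,103).

```bash
cat >> h.py <<'E'
def seg(c,box,z,thr,holes=False,big=True):
    x0,y0,x1,y1=box
    r=cv2.GaussianBlur(c['image'],(0,0),.7)[y0:y1,x0:x1].astype(int)
    m=(r[...,1]>thr).astype(np.uint8)
    cs,_=cv2.findContours(m,cv2.RETR_EXTERNAL,cv2.CHAIN_APPROX_NONE)
    k=max(cs,key=len).reshape(-1,2)+[x0,y0]
    w=px2w(c,k,z)[:,:2]*1000
    (cx,cy),(a,b),an=cv2.minAreaRect(w.astype(np.float32))
    return np.round([cx,cy,a,b,an],1),w
E
cat > m3.py <<'E'
from h import *
c=ld('w1')
print('round',seg(c,(240,145,300,200),.012,150)[0],px2w(c,(269,172),.012)*1e3)
print('square',seg(c,(235,2,300,65),.012,150)[0],px2w(c,(267,34),.012)*1e3)
q,w=seg(c,(365,65,410,210),.006,130);print('temple',q)
print('t pts',px2w(c,[(381,196),(383,188),(391,130),(395,103),(389,75)],.006)*1e3)
E
python3 m3.py
```

```text
round [ 462.8 -376.7   47.7   48.1   54.6] [[ 462.97999343 -377.40005799   12.        ]]
square [ 435.9 -232.6   48.4   48.    14.4] [[ 436.40109808 -233.44933154   12.        ]]
temple [ 591.  -321.4   21.2  149.1   10.7]
t pts [[ 600.9377931  -386.19757767    6.        ]
 [ 600.78310402 -376.22292841    6.        ]
 [ 592.41238331 -308.73922564    6.        ]
 [ 589.06878361 -279.28614649    6.        ]
 [ 574.79751141 -251.7243089     6.        ]]
```

play_rows(rows=[{"slide": [0.017, 0.002, -0.035], "turn": 0}, {"slide": [0, 0, -0.04], "turn": 0}, {"slide": [0, 0, -0.04], "turn": 0}, {"slide": [0, 0, -0.04], "turn": 0}, {"slide": [0, 0, -0.03], "turn": 0}], jaw=-1, force=15)

```text
time: 1.73
tool_pos: [0.4604, -0.3766, 0.0339]
eef_rot: [[-0.152, 0.988, -0.003], [0.988, 0.152, 0.002], [0.003, -0.002, -1.0]]
force: [-0.4, -0.6, 0.2]
width: 0.999
finger_force: 0.0
```

play_rows(rows=[{"slide": [0, 0, -0.02], "turn": 0}, {"slide": [0, 0, -0.013], "turn": 0}, {"slide": [0, 0, 0], "turn": 0}, {"slide": [0, 0, 0], "turn": 0}])

```text
time: 2.07
tool_pos: [0.4624, -0.3779, 0.0046]
eef_rot: [[-0.154, 0.988, -0.0], [0.988, 0.154, -0.0], [-0.0, -0.0, -1.0]]
force: [-0.9, -0.3, 0.4]
width: 1.001
finger_force: 0.0
```

play_rows(rows=[{"slide": [0, 0, 0], "turn": 0}, {"slide": [0, 0, 0], "turn": 0}, {"slide": [0, 0, 0], "turn": 0}, {"slide": [0, 0, 0], "turn": 0}, {"slide": [0, 0, 0], "turn": 0}], jaw=1)

```text
time: 2.48
tool_pos: [0.4633, -0.377, 0.005]
eef_rot: [[-0.156, 0.988, 0.001], [0.988, 0.156, -0.001], [-0.001, 0.0, -1.0]]
force: [-1.4, 0.1, 0.3]
width: 0.706
finger_force: 0.0
```

play_rows(rows=[{"slide": [0, 0, 0], "turn": 0}, {"slide": [0, 0, 0], "turn": 0}, {"slide": [0, 0, 0], "turn": 0}, {"slide": [0, 0, 0], "turn": 0}])

```text
time: 2.82
tool_pos: [0.4632, -0.3768, 0.0046]
eef_rot: [[-0.156, 0.988, -0.0], [0.988, 0.156, -0.0], [-0.0, -0.0, -1.0]]
force: [-0.0, -0.1, 0.4]
width: 0.522
finger_force: 15.0
```

play_rows(rows=[{"slide": [0, 0, 0.02], "turn": 0}, {"slide": [0, 0, 0.035], "turn": 0}, {"slide": [0.005, 0.025, 0.03], "turn": 0}, {"slide": [0.005, 0.03, 0.025], "turn": 0}, {"slide": [0.005, 0.032, 0.025], "turn": 0}])

```text
time: 3.23
tool_pos: [0.4782, -0.2897, 0.141]
eef_rot: [[-0.154, 0.988, 0.001], [0.988, 0.154, -0.001], [-0.001, 0.001, -1.0]]
force: [0.1, 0.1, -0.3]
width: 0.523
finger_force: 15.0
```

play_rows(rows=[{"slide": [0.005, 0.03, 0.025], "turn": 0}, {"slide": [0.005, 0.03, 0.025], "turn": 0}, {"slide": [0.005, 0.035, 0.01], "turn": 0}, {"slide": [0.005, 0.04, 0], "turn": 0}, {"slide": [0, 0.025, 0], "turn": 0}])

```text
time: 3.65
tool_pos: [0.4991, -0.127, 0.201]
eef_rot: [[-0.157, 0.988, 0.003], [0.988, 0.157, 0.0], [-0.0, 0.003, -1.0]]
force: [0.2, -0.1, -0.7]
width: 0.521
finger_force: 15.0
```

play_rows(rows=[{"slide": [0, 0, 0], "turn": 0}, {"slide": [0, 0, 0], "turn": 0}])

```text
time: 3.82
tool_pos: [0.4982, -0.1287, 0.1996]
eef_rot: [[-0.159, 0.987, 0.0], [0.987, 0.159, -0.0], [-0.0, 0.0, -1.0]]
force: [0.6, -0.5, -1.0]
width: 0.521
finger_force: 15.0
```

Run:
```python
from h import *
c=snap('wrist','w2')
s=ctrl.state();print(s['tool_pos'],s['width'],s['finger_force'],s['time'])
```

```text
[ 0.49815286 -0.12976404  0.199507  ] 0.5220330763438237 14.999778717756271 3.8667
```

View pics/w2.png

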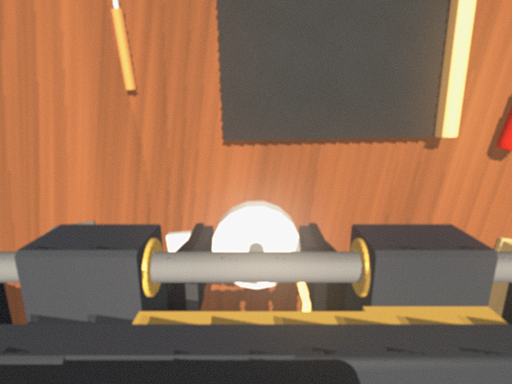

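Wrist view: round former held centrally; board's near right corner at about (224,142), strip corner at (458,137).

```bash
cat > m4.py <<'E'
from h import *
def line(p): 
    vx,vy,x,y=cv2.fitLine(p.astype(np.float32),cv2.DIST_HUBER,0,.01,.01).ravel(); return np.array([x,y]),np.array([vx,vy])
def isect(a,b):
    t=np.linalg.solve(np.c_[a[1],-b[1]],b[0]-a[0]); return a[0]+t[0]*a[1]
c=ld('w2'); im=cv2.GaussianBlur(c['image'],(0,0),.7).astype(float)
red=im[...,0]
def cross(v,thr): # first crossing subpixel
    i=np.nonzero((v[:-1]-thr)*(v[1:]-thr)<=0)[0][0]; return i+(thr-v[i])/(v[i+1]-v[i])
sat=im[...,0]-im[...,2]
L=np.array([(260-cross(sat[r,260:200:-1],40),r) for r in range(3,130,3)])
B=np.array([(u,110+cross(sat[110:170,u],40)) for u in range(232,425,4)])
R=np.array([(410+cross(red[r,410:480],130),r) for r in range(3,125,3)])
l=line(px2w(c,L,.012)[:,:2]*1e3);b=line(px2w(c,B,.012)[:,:2]*1e3);r=line(px2w(c,R,.012)[:,:2]*1e3)
for n,x in zip('LBR',(l,b,r)): print(n,x[1],np.degrees(np.arctan(x[1][0]/x[1][1]) if n!='B' else np.arctan(x[1][1]/x[1][0])))
k=isect(l,b);k2=isect(r,b);print('corner',k,'stripcorner',k2,np.linalg.norm(k2-k))
# top cam
t=ld('t0');im=cv2.GaussianBlur(t['image'],(0,0),.7).astype(float);s2=im[...,0]-im[...,2]
f=.64
def tl(p,q,hw,z,chan,thr):
    p,q=np.array(p)*f,np.array(q)*f;d=(q-p)/np.linalg.norm(q-p);n=np.array([-d[1],d[0]]);out=[]
    for a in np.linspace(.08,.92,40):
        o=p+a*(q-p);pts=np.array([o+n*h for h in np.arange(-hw,hw,.25)])
        v=cv2.remap(chan.astype(np.float32),pts[:,0].astype(np.float32).reshape(-1,1),pts[:,1].astype(np.float32).reshape(-1,1),1).ravel()
        try:i=cross(v,thr)
        except Exception: continue
        out.append(o+n*(-hw+.25*i))
    return line(px2w(t,np.array(out),z)[:,:2]*1e3)
near=tl((309,333),(407,319),4,.012,s2,45);rt=tl((407,319),(391,214),4,.012,s2,45);lf=tl((309,333),(297,226),4,.012,s2,45)
a,b_=isect(near,rt),isect(near,lf);print('top near corners R,L',a,b_,np.linalg.norm(a-b_))
for x in (near,rt,lf): print(x[1])
E
python3 m4.py
```

```text
L [ 0.17966054 -0.98372865] -10.349988
B [0.9836827 0.1799121] 10.364639
R [ 0.1739025  -0.98476285] -10.014797
corner [459.65436 -98.14407] stripcorner [678.3712   -58.141525] 222.34492
top near corners R,L [456.91122 -98.84931] [420.44925   97.100784] 199.31361
[ 0.1829377 -0.9831245]
[0.9842972  0.17651898]
[0.9842182  0.17695925]
```

play_rows(rows=[{"slide": [-0.005, 0.034, 0], "turn": 0.02}, {"slide": [-0.005, 0.034, 0], "turn": 0}, {"slide": [-0.005, 0.034, -0.01], "turn": 0}, {"slide": [-0.005, 0.034, -0.02], "turn": 0}, {"slide": [-0.0015, 0.034, -0.02], "turn": 0}])

```text
time: 4.28
tool_pos: [0.4771, 0.0399, 0.1497]
eef_rot: [[-0.173, 0.985, 0.002], [0.985, 0.173, -0.001], [-0.001, 0.002, -1.0]]
force: [1.9, 0.4, -1.6]
width: 0.518
finger_force: 15.0
```

play_rows(rows=[{"slide": [0, 0, -0.04], "turn": 0}, {"slide": [0, 0, -0.04], "turn": 0}, {"slide": [0, 0, -0.03], "turn": 0}, {"slide": [0, 0, -0.01], "turn": 0}, {"slide": [0, 0, 0], "turn": 0}])

```text
time: 4.7
tool_pos: [0.474, 0.0393, 0.0265]
eef_rot: [[-0.175, 0.985, -0.007], [0.985, 0.175, 0.0], [0.002, -0.007, -1.0]]
force: [0.8, 0.4, -0.3]
width: 0.52
finger_force: 15.0
```

play_rows(rows=[{"slide": [0, 0, -0.009], "turn": 0}, {"slide": [0, 0, -0.0035], "turn": 0}, {"slide": [0, 0, 0], "turn": 0}])

```text
time: 4.95
tool_pos: [0.4778, 0.0396, 0.0179]
eef_rot: [[-0.175, 0.985, 0.002], [0.985, 0.175, -0.0], [-0.001, 0.002, -1.0]]
force: [1.1, 0.6, -0.5]
width: 0.518
finger_force: 15.0
```

play_rows(rows=[{"slide": [0, 0.001, 0], "turn": 0}, {"slide": [0, 0, 0], "turn": 0}])

```text
time: 5.12
tool_pos: [0.4778, 0.0411, 0.0183]
eef_rot: [[-0.176, 0.984, 0.002], [0.984, 0.176, -0.0], [-0.001, 0.002, -1.0]]
force: [-0.7, 0.1, -1.0]
width: 0.519
finger_force: 15.0
```

play_rows(rows=[{"slide": [0, 0, 0], "turn": 0}, {"slide": [0, 0, 0], "turn": 0}, {"slide": [0, 0, 0], "turn": 0}, {"slide": [0, 0, 0], "turn": 0}], jaw=-1)

```text
time: 5.45
tool_pos: [0.4768, 0.0412, 0.0173]
eef_rot: [[-0.176, 0.984, 0.0], [0.984, 0.176, -0.0], [-0.0, 0.0, -1.0]]
force: [0.4, -0.4, -0.4]
width: 0.74
finger_force: 0.0
```

play_rows(rows=[{"slide": [0, 0, 0.02], "turn": 0}, {"slide": [0, 0, 0.03], "turn": 0}, {"slide": [0, -0.02, 0.035], "turn": 0}, {"slide": [-0.004, -0.04, 0], "turn": 0}, {"slide": [-0.004, -0.04, 0], "turn": 0}])

```text
time: 5.87
tool_pos: [0.4709, -0.0597, 0.1052]
eef_rot: [[-0.18, 0.984, 0.006], [0.984, 0.18, -0.002], [-0.003, 0.006, -1.0]]
force: [0.2, -0.2, -0.6]
width: 0.987
finger_force: 0.0
```

play_rows(rows=[{"slide": [-0.006, -0.04, 0], "turn": 0.015}, {"slide": [-0.006, -0.04, 0], "turn": 0.015}, {"slide": [-0.008, -0.04, 0], "turn": 0.015}, {"slide": [-0.008, -0.04, 0], "turn": 0.015}, {"slide": [-0.005, -0.015, 0], "turn": 0.015}])

```text
time: 6.28
tool_pos: [0.435, -0.2385, 0.1027]
eef_rot: [[-0.248, 0.969, 0.001], [0.969, 0.248, -0.003], [-0.003, 0.0, -1.0]]
force: [0.5, 0.0, -0.5]
width: 1.001
finger_force: 0.0
```

play_rows(rows=[{"slide": [0, 0, 0], "turn": 0}, {"slide": [0, 0, 0], "turn": 0}])

```text
time: 6.45
tool_pos: [0.4352, -0.2345, 0.1019]
eef_rot: [[-0.246, 0.969, -0.0], [0.969, 0.246, 0.001], [0.001, -0.0, -1.0]]
force: [-0.8, 0.2, -0.6]
width: 1.001
finger_force: 0.0
```

play_rows(rows=[{"slide": [0.001, 0.001, -0.035], "turn": 0.002}, {"slide": [0, 0, -0.035], "turn": 0}, {"slide": [0, 0, -0.02], "turn": 0}, {"slide": [0, 0, -0.0075], "turn": 0}, {"slide": [0, 0, 0], "turn": 0}])

```text
time: 6.87
tool_pos: [0.4356, -0.2304, 0.0027]
eef_rot: [[-0.253, 0.968, -0.003], [0.968, 0.253, 0.003], [0.004, -0.002, -1.0]]
force: [-0.7, 0.3, -1.1]
width: 1.0
finger_force: 0.0
```

play_rows(rows=[{"slide": [0, 0, 0], "turn": 0}, {"slide": [0, 0, 0], "turn": 0}, {"slide": [0, 0, 0], "turn": 0}, {"slide": [0, 0, 0], "turn": 0}, {"slide": [0, 0, 0], "turn": 0}], jaw=1)

```text
time: 7.28
tool_pos: [0.4373, -0.2333, 0.0056]
eef_rot: [[-0.251, 0.968, 0.002], [0.968, 0.251, -0.001], [-0.001, 0.001, -1.0]]
force: [0.6, 0.4, -0.1]
width: 0.71
finger_force: 0.0
```

play_rows(rows=[{"slide": [0, 0, 0], "turn": 0}, {"slide": [0, 0, 0], "turn": 0}, {"slide": [0, 0, 0], "turn": 0}, {"slide": [0, 0, 0], "turn": 0}])

```text
time: 7.62
tool_pos: [0.4366, -0.233, 0.0048]
eef_rot: [[-0.251, 0.968, -0.0], [0.968, 0.251, -0.0], [-0.0, -0.0, -1.0]]
force: [-1.3, 0.2, 3.6]
width: 0.528
finger_force: 15.0
```

play_rows(rows=[{"slide": [0, 0, 0.02], "turn": 0}, {"slide": [0, 0, 0.035], "turn": 0}, {"slide": [0.01, 0.02, 0.03], "turn": -0.025}, {"slide": [0.009, 0.03, 0.0], "turn": -0.025}, {"slide": [0.009, 0.036, 0], "turn": -0.02}])

```text
time: 8.03
tool_pos: [0.467, -0.1482, 0.0924]
eef_rot: [[-0.179, 0.984, 0.006], [0.984, 0.179, -0.003], [-0.004, 0.005, -1.0]]
force: [1.3, -0.6, -0.5]
width: 0.526
finger_force: 15.0
```

play_rows(rows=[{"slide": [0.009, 0.036, 0], "turn": 0}, {"slide": [0.009, 0.036, 0], "turn": 0}, {"slide": [0.006, 0.036, 0], "turn": 0}, {"slide": [0, 0.013, 0], "turn": 0}, {"slide": [0, 0, 0], "turn": 0}])

```text
time: 8.45
tool_pos: [0.4883, -0.0227, 0.0892]
eef_rot: [[-0.187, 0.982, -0.001], [0.982, 0.187, 0.001], [0.001, -0.001, -1.0]]
force: [-0.7, -0.5, -1.1]
width: 0.527
finger_force: 15.0
```

play_rows(rows=[{"slide": [0, 0, -0.035], "turn": 0}, {"slide": [0, 0, -0.02], "turn": 0}, {"slide": [0, 0, 0], "turn": 0}])

```text
time: 8.7
tool_pos: [0.4847, -0.0257, 0.0303]
eef_rot: [[-0.183, 0.983, -0.008], [0.983, 0.183, 0.001], [0.003, -0.008, -1.0]]
force: [-1.3, 0.6, -0.5]
width: 0.526
finger_force: 15.0
```

play_rows(rows=[{"slide": [0, 0, -0.008], "turn": -0.003}, {"slide": [0, 0, -0.006], "turn": 0}, {"slide": [0, 0, -0.0035], "turn": 0}, {"slide": [0, 0, 0], "turn": 0}, {"slide": [0, 0, 0], "turn": 0}])

```text
time: 9.12
tool_pos: [0.4891, -0.0262, 0.0176]
eef_rot: [[-0.18, 0.984, 0.001], [0.984, 0.18, -0.0], [-0.0, 0.001, -1.0]]
force: [0.5, -0.9, -0.1]
width: 0.527
finger_force: 15.0
```

play_rows(rows=[{"slide": [0, 0, 0], "turn": 0}, {"slide": [0, 0, 0], "turn": 0}, {"slide": [0, 0, 0], "turn": 0}, {"slide": [0, 0, 0], "turn": 0}], jaw=-1)

```text
time: 9.45
tool_pos: [0.489, -0.0259, 0.0174]
eef_rot: [[-0.18, 0.984, 0.001], [0.984, 0.18, -0.0], [-0.0, 0.001, -1.0]]
force: [-0.0, -0.2, 0.7]
width: 0.745
finger_force: 0.0
```

play_rows(rows=[{"slide": [0, 0, 0.02], "turn": 0}, {"slide": [0, 0, 0.03], "turn": 0}, {"slide": [0, -0.02, 0.035], "turn": 0}, {"slide": [0.01, -0.035, 0], "turn": 0}, {"slide": [0.013, -0.039, 0], "turn": 0}])

```text
time: 9.87
tool_pos: [0.5137, -0.1203, 0.1055]
eef_rot: [[-0.183, 0.983, 0.006], [0.983, 0.183, -0.002], [-0.003, 0.005, -1.0]]
force: [1.2, -0.3, -1.2]
width: 0.993
finger_force: 0.0
```

```bash
cat > m5.py <<'E'
from h import *
from scipy.optimize import minimize
c=ld('w1'); im=cv2.GaussianBlur(c['image'],(0,0),.7).astype(int)
m=((im[...,1]>135)).astype(np.uint8); M=np.zeros_like(m);M[65:212,360:415]=m[65:212,360:415]
n,lab,st,ce=cv2.connectedComponentsWithStats(M);i=1+np.argmax(st[1:,4]);M=(lab==i)
v,u=np.nonzero(M);w=px2w(c,np.c_[u,v],.006)[:,:2]*1e3
# model silhouette polygon in temple frame
a=np.radians(20)
P=np.array([(-7,-72),(7,-72),(7,-60),(5,-60),(5,46),(-12+4.7,76),(-12-4.7,74),(-5,44),(-5,-60),(-7,-60)],float)
S=4
def model(p):
    R=np.array([[np.cos(p[2]),-np.sin(p[2])],[np.sin(p[2]),np.cos(p[2])]])
    q=P@R.T+p[:2]; px=w2px(c,np.c_[q/1e3,np.full(len(q),.006)])
    K=np.zeros((384*S,512*S),np.uint8);cv2.fillPoly(K,[np.round((px+.5)*S).astype(np.int32)],1)
    return cv2.resize(K.astype(np.float32),(512,384),interpolation=cv2.INTER_AREA)
f=lambda p:np.abs(model([p[0],p[1],p[2]/100])-M)[50:220,350:420].sum()
r=minimize(f,[594,-322,11],method='Nelder-Mead',options=dict(initial_simplex=[[594,-322,11],[598,-322,11],[594,-316,11],[594,-322,16]]))
print(r.x,r.fun,M.sum())
E
python3 m5.py
```

```text
[ 593.55838477 -323.60738169   13.6201346 ] 378.5625 1595
```

play_rows(rows=[{"slide": [0.014, -0.034, 0], "turn": -0.02}, {"slide": [0.014, -0.034, 0], "turn": -0.02}, {"slide": [0.014, -0.034, 0], "turn": -0.015}, {"slide": [0.014, -0.034, 0], "turn": 0}, {"slide": [0.014, -0.034, -0.01], "turn": 0}])

```text
time: 10.28
tool_pos: [0.5835, -0.2925, 0.0942]
eef_rot: [[-0.126, 0.992, 0.003], [0.992, 0.126, -0.002], [-0.003, 0.003, -1.0]]
force: [1.0, 0.3, 0.7]
width: 1.0
finger_force: 0.0
```

play_rows(rows=[{"slide": [0.0116, -0.0336, -0.02], "turn": 0}, {"slide": [0, 0, -0.03], "turn": 0}, {"slide": [0, 0, -0.02], "turn": 0}, {"slide": [0, 0, 0], "turn": 0}])

```text
time: 10.62
tool_pos: [0.5895, -0.3217, 0.0158]
eef_rot: [[-0.124, 0.992, -0.008], [0.992, 0.125, 0.006], [0.007, -0.007, -1.0]]
force: [-2.1, 1.3, -1.2]
width: 0.995
finger_force: 0.0
```

play_rows(rows=[{"slide": [0, 0, -0.01], "turn": 0}, {"slide": [0, 0, -0.005], "turn": 0}, {"slide": [0, 0, -0.0035], "turn": 0}, {"slide": [0, 0, 0], "turn": 0}, {"slide": [0, 0, 0], "turn": 0}])

```text
time: 11.03
tool_pos: [0.5939, -0.3235, 0.0047]
eef_rot: [[-0.126, 0.992, 0.001], [0.992, 0.126, -0.001], [-0.001, 0.001, -1.0]]
force: [-0.4, -0.6, 0.5]
width: 1.004
finger_force: 0.0
```

play_rows(rows=[{"slide": [0, 0, -0.0005], "turn": 0}, {"slide": [0, 0, 0], "turn": 0}, {"slide": [0, 0, 0], "turn": 0}, {"slide": [0, 0, 0], "turn": 0}, {"slide": [0, 0, 0], "turn": 0}], jaw=1, force=12)

```text
time: 11.45
tool_pos: [0.5933, -0.3235, 0.0032]
eef_rot: [[-0.126, 0.992, 0.0], [0.992, 0.126, -0.0], [-0.0, 0.0, -1.0]]
force: [0.3, -1.2, 0.1]
width: 0.709
finger_force: 0.0
```

play_rows(rows=[{"slide": [0, 0, 0], "turn": 0}, {"slide": [0, 0, 0], "turn": 0}, {"slide": [0, 0, 0], "turn": 0}, {"slide": [0, 0, 0], "turn": 0}, {"slide": [0, 0, 0], "turn": 0}])

```text
time: 11.87
tool_pos: [0.5932, -0.3235, 0.003]
eef_rot: [[-0.126, 0.992, -0.0], [0.992, 0.126, 0.0], [0.0, -0.0, -1.0]]
force: [-0.1, 0.4, 0.1]
width: 0.328
finger_force: 0.0
```

play_rows(rows=[{"slide": [0, 0, 0], "turn": 0}, {"slide": [0, 0, 0], "turn": 0}, {"slide": [0, 0, 0], "turn": 0}, {"slide": [0, 0, 0], "turn": 0}, {"slide": [0, 0, 0], "turn": 0}])

```text
time: 12.28
tool_pos: [0.5932, -0.3234, 0.003]
eef_rot: [[-0.126, 0.992, -0.0], [0.992, 0.126, 0.0], [0.0, -0.0, -1.0]]
force: [-0.6, 0.2, 0.6]
width: 0.111
finger_force: 12.0
```

play_rows(rows=[{"slide": [0, 0, 0], "turn": 0}, {"slide": [0, 0, 0], "turn": 0}])

```text
time: 12.45
tool_pos: [0.5932, -0.3234, 0.003]
eef_rot: [[-0.126, 0.992, -0.0], [0.992, 0.126, -0.0], [0.0, -0.0, -1.0]]
force: [-0.8, -0.1, 0.2]
width: 0.108
finger_force: 12.0
```

play_rows(rows=[{"slide": [0, 0, 0.02], "turn": 0}, {"slide": [0, 0, 0.03], "turn": 0}, {"slide": [0, 0.01, 0.035], "turn": 0}, {"slide": [0.002, 0.03, 0.015], "turn": 0}, {"slide": [0.002, 0.039, 0], "turn": 0}])

```text
time: 12.87
tool_pos: [0.6004, -0.248, 0.1094]
eef_rot: [[-0.122, 0.992, 0.009], [0.993, 0.122, -0.006], [-0.007, 0.008, -1.0]]
force: [1.5, 0.0, 0.0]
width: 0.109
finger_force: 12.0
```

play_rows(rows=[{"slide": [0, 0.03, 0.03], "turn": 0}, {"slide": [0, 0.035, 0.02], "turn": 0.054}, {"slide": [0, 0, 0], "turn": 0}, {"slide": [0, 0, 0], "turn": 0}, {"slide": [0, 0, 0], "turn": 0}])

```text
time: 13.28
tool_pos: [0.5972, -0.1801, 0.1524]
eef_rot: [[-0.179, 0.984, 0.0], [0.984, 0.179, -0.001], [-0.001, -0.0, -1.0]]
force: [-0.6, -0.2, -0.8]
width: 0.109
finger_force: 12.0
```

Run:
```python
from h import *
c=snap('wrist','w3')
s=ctrl.state();print(s['tool_pos'],s['eef_rot'][:,1],s['time'])
cv2.imwrite('pics/w3b.png',cv2.resize(c['image'][:,:,::-1],(800,600),interpolation=cv2.INTER_CUBIC))
```

```text
[ 0.59671668 -0.18053751  0.15160762] [ 0.98396409  0.17836287 -0.00116646] 13.3333
```

View pics/w3b.png

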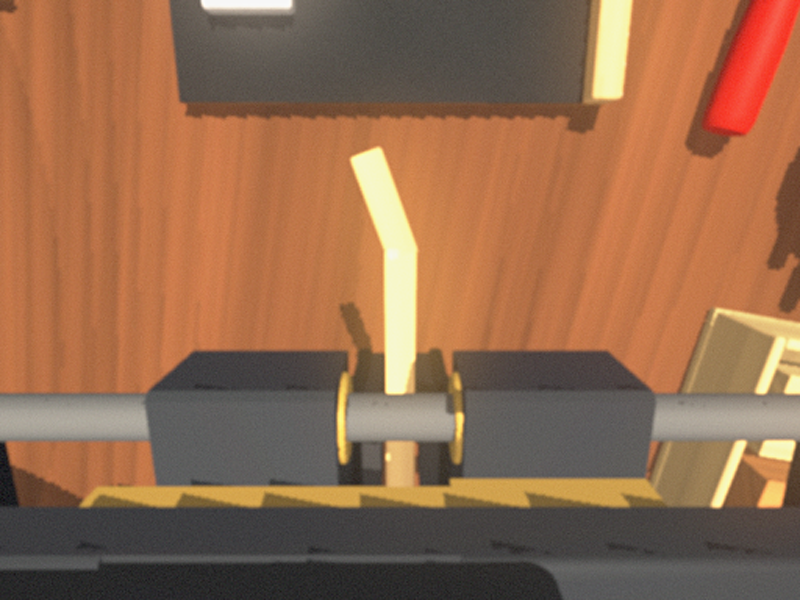

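Run:
```python
from h import *
c=ld('w3');z=.1546
p=px2w(c,np.array([(400,250),(367,155),(400,380)])*.64,z)[:,:2]*1e3
T=np.array([596.7,-180.5]);ey=np.array([-.1784,.984]);ex=np.array([.984,.1784])
for q in p-T: print(q@ex,q@ey)
```

```text
1.6171638096811414 45.26608316676186
-8.358415976396227 74.05957925266311
1.6747714268690352 1.0468429904458676
```

play_rows(rows=[{"slide": [0.004, 0.036, 0], "turn": 0}, {"slide": [0.004, 0.036, 0], "turn": 0}, {"slide": [0.004, 0.036, 0], "turn": 0}, {"slide": [0.004, 0.036, 0], "turn": 0}, {"slide": [0.004, 0.036, -0.01], "turn": 0}])

```text
time: 13.75
tool_pos: [0.6182, -0.0003, 0.143]
eef_rot: [[-0.176, 0.984, 0.001], [0.984, 0.176, -0.0], [-0.001, 0.001, -1.0]]
force: [0.6, 0.2, 0.3]
width: 0.108
finger_force: 12.0
```

play_rows(rows=[{"slide": [0.004, 0.033, -0.02], "turn": 0}, {"slide": [0, 0, -0.035], "turn": 0}, {"slide": [0, 0, -0.035], "turn": 0}, {"slide": [0, 0, -0.015], "turn": 0}, {"slide": [0, 0, 0], "turn": 0}])

```text
time: 14.17
tool_pos: [0.6162, 0.0322, 0.0304]
eef_rot: [[-0.178, 0.984, -0.012], [0.984, 0.178, 0.001], [0.003, -0.012, -1.0]]
force: [-1.2, 0.3, -0.1]
width: 0.109
finger_force: 12.0
```

play_rows(rows=[{"slide": [0, 0, -0.01], "turn": 0}, {"slide": [0, 0, -0.007], "turn": 0}, {"slide": [0, 0, -0.004], "turn": 0}, {"slide": [0, 0, -0.002], "turn": 0}, {"slide": [0, 0, 0], "turn": 0}])

```text
time: 14.58
tool_pos: [0.622, 0.0326, 0.0153]
eef_rot: [[-0.179, 0.984, 0.001], [0.984, 0.179, -0.0], [-0.0, 0.001, -1.0]]
force: [1.2, 0.2, -0.0]
width: 0.114
finger_force: 12.0
```

play_rows(rows=[{"slide": [0, 0, 0], "turn": 0}, {"slide": [0, 0, 0], "turn": 0}, {"slide": [0, 0, 0], "turn": 0}, {"slide": [0, 0, 0], "turn": 0}, {"slide": [0, 0, 0], "turn": 0}], jaw=0.4)

```text
time: 15.0
tool_pos: [0.6214, 0.0331, 0.0147]
eef_rot: [[-0.179, 0.984, 0.0], [0.984, 0.179, -0.0], [-0.0, 0.0, -1.0]]
force: [0.2, 0.0, 1.0]
width: 0.288
finger_force: 0.0
```

play_rows(rows=[{"slide": [0, 0, 0.02], "turn": 0}, {"slide": [0, 0, 0.035], "turn": 0}, {"slide": [-0.005, 0.01, 0.04], "turn": 0}, {"slide": [-0.005, 0.025, 0.035], "turn": 0}, {"slide": [-0.005, 0.035, 0.02], "turn": 0}])

```text
time: 15.42
tool_pos: [0.6086, 0.1007, 0.1682]
eef_rot: [[-0.176, 0.984, 0.006], [0.984, 0.176, -0.001], [-0.002, 0.006, -1.0]]
force: [1.1, -0.2, 0.1]
width: 0.304
finger_force: 0.0
```

play_rows(rows=[{"slide": [-0.005, 0.04, 0], "turn": 0}, {"slide": [-0.005, 0.04, 0], "turn": 0}, {"slide": [0, 0, 0], "turn": 0}, {"slide": [0, 0, 0], "turn": 0}, {"slide": [0, 0, 0], "turn": 0}], jaw=-1)

```text
time: 15.83
tool_pos: [0.5962, 0.1821, 0.1629]
eef_rot: [[-0.18, 0.984, -0.0], [0.984, 0.18, -0.001], [-0.001, -0.0, -1.0]]
force: [-0.1, -0.2, 0.4]
width: 0.592
finger_force: 0.0
```

Run:
```python
from h import *
c=snap('wrist','w4');t=snap('top','t4')
s=ctrl.state();print(s['tool_pos'],s['eef_rot'][:,1],s['time'])
cv2.imwrite('pics/w4b.png',cv2.resize(c['image'][:,:,::-1],(800,600),interpolation=cv2.INTER_CUBIC))
```

```text
[0.59650245 0.1809084  0.16284766] [ 9.84045187e-01  1.77917734e-01 -5.90932696e-04] 15.9333
```

View pics/w4b.png

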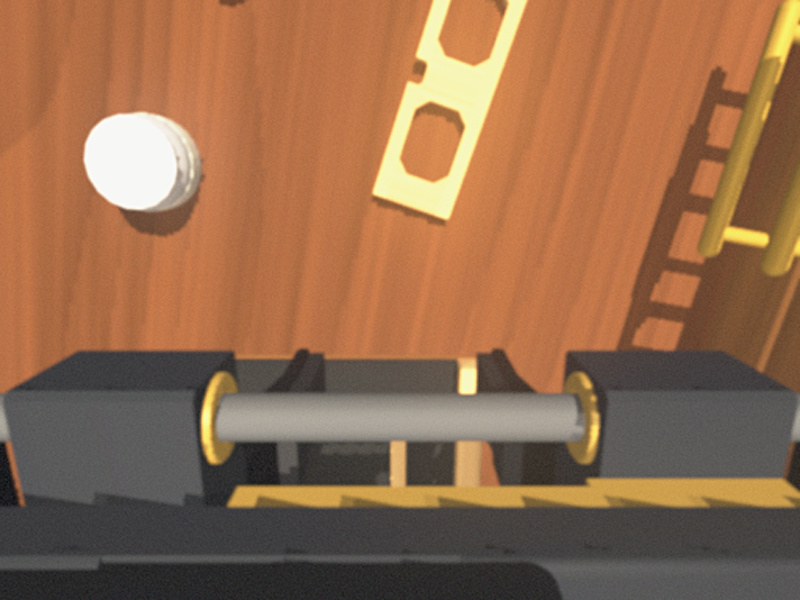

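Run:
```python
from h import *
c=ld('w4')
p=px2w(c,np.array([(373,195),(447,219),(527,0),(418,72),(430,0)])*.64,.010)[:,:2]*1e3
print(p); d=p[2]-p[1];print('yaw',np.degrees(np.arctan2(-d[0],d[1])), np.linalg.norm(p[1]-p[0]))
yaw=np.arctan2(-d[0],d[1]);ey=np.array([-np.sin(yaw),np.cos(yaw)]);m=(p[0]+p[1])/2;print('center',m+73*ey,'notch along',(p[3]-m)@ey)
t=ld('t4')
print('top front',px2w(t,np.array([(178,226),(252,236),(248,263),(176,253)])*.64,.01)[:,:2]*1e3)
for z in (.05,.1,.15): print('handle',z,px2w(c,np.array([(710,250),(770,270)])*.64,z),px2w(t,np.array([(182,166),(245,170),(168,127)])*.64,z))
```

```text
[[571.55092279 232.54757908]
 [618.49581418 226.52991575]
 [637.50911896 351.79156836]
 [585.30426215 304.91430732]
 [584.86688647 342.13904227]]
yaw -8.630969616639483 47.3290090640924
center [605.9784614  301.71205231] notch along 73.06341854383211
top front [[636.28075509 376.61106825]
 [619.7393147  223.65814467]
 [562.55986089 228.1476167 ]
 [579.14455371 375.81495994]]
handle 0.05 [[0.75795932 0.23906973 0.05      ]
 [0.79399395 0.23445505 0.05      ]] [[0.75095515 0.36441038 0.05      ]
 [0.74683726 0.23713917 0.05      ]
 [0.8338883  0.39981846 0.05      ]]
handle 0.1 [[0.72645329 0.24127193 0.1       ]
 [0.75594085 0.23749569 0.1       ]] [[0.73144973 0.34573581 0.1       ]
 [0.72751905 0.22425042 0.1       ]
 [0.8106127  0.37953422 0.1       ]]
handle 0.15 [[0.69494726 0.24347414 0.15      ]
 [0.71788775 0.24053632 0.15      ]] [[0.71194432 0.32706124 0.15      ]
 [0.70820084 0.21136168 0.15      ]
 [0.78733709 0.35924998 0.15      ]]
```

play_rows(rows=[{"slide": [0.002, 0.025, 0], "turn": -0.07}, {"slide": [0.002, 0.025, 0], "turn": -0.07}, {"slide": [0.002, 0.025, 0], "turn": -0.07}, {"slide": [0.002, 0.025, 0], "turn": -0.07}, {"slide": [0.001, 0.02, 0], "turn": -0.05}])

```text
time: 16.35
tool_pos: [0.6061, 0.3019, 0.1629]
eef_rot: [[0.155, 0.988, -0.0], [0.988, -0.155, 0.0], [0.0, -0.0, -1.0]]
force: [1.0, -0.7, -0.4]
width: 0.984
finger_force: 0.0
```

play_rows(rows=[{"slide": [0, 0, -0.03], "turn": 0}, {"slide": [0, 0, -0.035], "turn": 0}, {"slide": [0, 0, -0.035], "turn": 0}, {"slide": [0, 0, -0.025], "turn": 0}, {"slide": [0, 0, 0], "turn": 0}])

```text
time: 16.77
tool_pos: [0.6009, 0.2985, 0.0304]
eef_rot: [[0.152, 0.988, -0.012], [0.988, -0.152, -0.004], [-0.006, -0.011, -1.0]]
force: [-1.5, -0.6, -0.6]
width: 0.998
finger_force: 0.0
```

play_rows(rows=[{"slide": [0, 0, -0.02], "turn": 0}, {"slide": [0, 0, -0.01], "turn": 0}, {"slide": [0, 0, -0.0055], "turn": 0}, {"slide": [0, 0, 0], "turn": 0}])

```text
time: 17.1
tool_pos: [0.6052, 0.3013, 0.0022]
eef_rot: [[0.15, 0.989, -0.001], [0.989, -0.15, -0.001], [-0.001, -0.001, -1.0]]
force: [0.5, 0.3, -0.5]
width: 1.0
finger_force: 0.0
```

play_rows(rows=[{"slide": [0, 0, 0], "turn": 0}, {"slide": [0, 0, 0], "turn": 0}, {"slide": [0, 0, 0], "turn": 0}, {"slide": [0, 0, 0], "turn": 0}, {"slide": [0, 0, 0], "turn": 0}], jaw=1, force=15)

```text
time: 17.52
tool_pos: [0.6058, 0.3023, 0.0035]
eef_rot: [[0.149, 0.989, 0.001], [0.989, -0.149, 0.0], [0.001, 0.001, -1.0]]
force: [0.4, 0.1, 0.8]
width: 0.709
finger_force: 0.0
```

play_rows(rows=[{"slide": [0, 0, 0], "turn": 0}, {"slide": [0, 0, 0], "turn": 0}, {"slide": [0, 0, 0], "turn": 0}, {"slide": [0, 0, 0], "turn": 0}])

```text
time: 17.85
tool_pos: [0.6055, 0.3022, 0.0029]
eef_rot: [[0.149, 0.989, 0.0], [0.989, -0.149, 0.0], [0.0, 0.0, -1.0]]
force: [-0.4, -0.1, 1.8]
width: 0.544
finger_force: 15.0
```

play_rows(rows=[{"slide": [0, 0, 0.02], "turn": 0}, {"slide": [0, 0, 0.035], "turn": 0}, {"slide": [0, -0.01, 0.035], "turn": 0}, {"slide": [-0.005, -0.03, 0.01], "turn": 0}, {"slide": [-0.005, -0.035, 0], "turn": 0.06}])

```text
time: 18.27
tool_pos: [0.5986, 0.2288, 0.108]
eef_rot: [[0.087, 0.996, 0.009], [0.996, -0.087, 0.003], [0.003, 0.009, -1.0]]
force: [1.0, -0.9, -0.9]
width: 0.542
finger_force: 15.0
```

play_rows(rows=[{"slide": [-0.006, -0.036, 0], "turn": 0.06}, {"slide": [-0.006, -0.036, 0], "turn": 0.06}, {"slide": [-0.006, -0.036, 0], "turn": 0.06}, {"slide": [-0.006, -0.036, 0], "turn": 0.06}, {"slide": [-0.006, -0.036, 0], "turn": 0.03}])

```text
time: 18.68
tool_pos: [0.5647, 0.0455, 0.1026]
eef_rot: [[-0.182, 0.983, 0.0], [0.983, 0.182, -0.0], [-0.0, 0.0, -1.0]]
force: [0.3, -0.4, -0.1]
width: 0.546
finger_force: 15.0
```

play_rows(rows=[{"slide": [-0.007, -0.026, 0], "turn": 0}, {"slide": [0, 0, 0], "turn": 0}, {"slide": [0, 0, 0], "turn": 0}, {"slide": [0, 0, 0], "turn": 0}])

```text
time: 19.02
tool_pos: [0.5586, 0.0213, 0.1027]
eef_rot: [[-0.178, 0.984, 0.0], [0.984, 0.178, 0.0], [0.0, 0.0, -1.0]]
force: [0.1, -0.4, -1.0]
width: 0.543
finger_force: 15.0
```

Run:
```python
from h import *
c=snap('wrist','w5')
s=ctrl.state();print(s['tool_pos'],s['eef_rot'][:,1],s['time'])
cv2.imwrite('pics/w5b.png',cv2.resize(c['image'][:,:,::-1],(800,600),interpolation=cv2.INTER_CUBIC))
```

```text
[0.55860304 0.0218639  0.10270627] [9.83768282e-01 1.79443370e-01 2.09862590e-04] 19.0667
```

View pics/w5b.png

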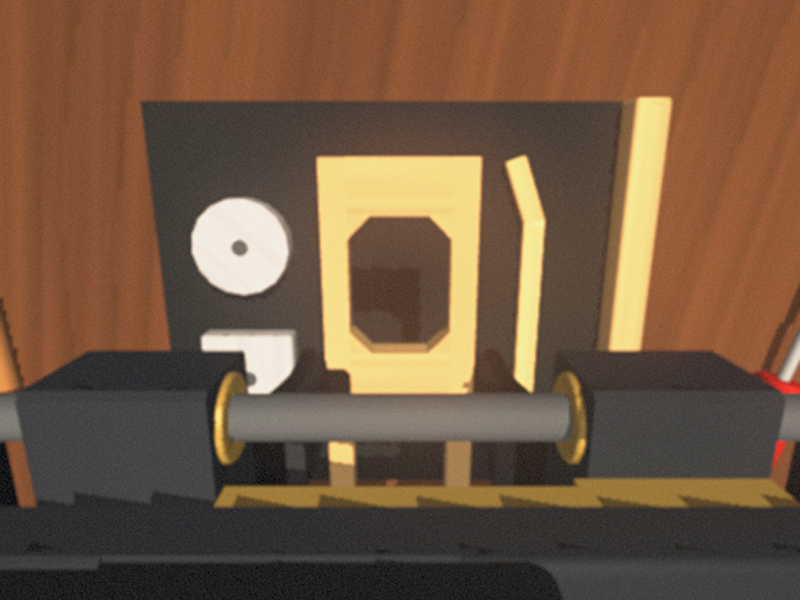

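Run:
```python
from h import *
c=ld('w5');T=np.array([558.6,21.9]);ey=np.array([-.1794,.9838]);ex=np.array([.9838,.1794])
def f(n,uv,z):
    p=px2w(c,np.array(uv)*.64,z)[:,:2]*1e3-T; print(n,np.round(np.c_[p@ex,p@ey],1).tolist())
f('front end',[(318,156),(482,156),(323,320),(476,320)],.1097)
f('board far L corner, face/strip',[(143,102),(160,250),(622,102),(606,340)],.012)
f('strip top inner',[(636,97),(611,350)],.027)
f('round dot',[(239,248)],.024)
f('sq dot/corners',[(251,379),(202,334),(296,331)],.024)
f('temple bar',[(532,222),(523,386),(516,158)],.018)
```

```text
front end [[-23.0, 72.9], [25.0, 72.8], [-23.5, 22.8], [25.1, 22.8]]
board far L corner, face/strip [[-118.1, 99.2], [-118.6, 30.0], [104.3, 99.0], [108.8, -17.6]]
strip top inner [[104.0, 99.3], [105.4, -17.6]]
round dot [[-75.3, 32.8]]
sq dot/corners [[-74.7, -34.1], [-97.2, -10.1], [-50.5, -8.6]]
temple bar [[64.5, 44.3], [65.4, -40.8], [55.2, 73.9]]
```

play_rows(rows=[{"slide": [0.0003, -0.0003, -0.03], "turn": 0}, {"slide": [0, 0, -0.025], "turn": 0}, {"slide": [0, 0, -0.012], "turn": 0}, {"slide": [0, 0, 0], "turn": 0}, {"slide": [0, 0, 0], "turn": 0}])

```text
time: 19.48
tool_pos: [0.5583, 0.0217, 0.0352]
eef_rot: [[-0.18, 0.984, -0.002], [0.984, 0.18, 0.0], [0.001, -0.002, -1.0]]
force: [0.8, -0.3, 0.7]
width: 0.546
finger_force: 15.0
```

play_rows(rows=[{"slide": [0, 0, -0.01], "turn": 0}, {"slide": [0, 0, -0.006], "turn": 0}, {"slide": [0, 0, -0.003], "turn": 0}, {"slide": [0, 0, -0.001], "turn": 0}, {"slide": [0, 0, 0], "turn": 0}])

```text
time: 19.9
tool_pos: [0.5587, 0.0208, 0.0156]
eef_rot: [[-0.179, 0.984, -0.0], [0.984, 0.179, 0.0], [0.0, -0.0, -1.0]]
force: [-0.2, -0.9, -0.6]
width: 0.544
finger_force: 15.0
```

play_rows(rows=[{"slide": [0, 0, 0], "turn": 0}, {"slide": [0, 0, 0], "turn": 0}])

```text
time: 20.07
tool_pos: [0.5591, 0.0207, 0.0161]
eef_rot: [[-0.179, 0.984, 0.001], [0.984, 0.179, -0.0], [-0.0, 0.001, -1.0]]
force: [-0.2, -0.1, 0.0]
width: 0.545
finger_force: 15.0
```

play_rows(rows=[{"slide": [0, 0.0005, -0.001], "turn": 0}, {"slide": [0, 0, 0], "turn": 0}, {"slide": [0, 0, 0], "turn": 0}])

```text
time: 20.32
tool_pos: [0.5589, 0.0213, 0.0149]
eef_rot: [[-0.179, 0.984, 0.0], [0.984, 0.179, -0.0], [-0.0, 0.0, -1.0]]
force: [0.5, 0.5, -0.1]
width: 0.548
finger_force: 15.0
```

play_rows(rows=[{"slide": [0, 0, 0], "turn": 0}, {"slide": [0, 0, 0], "turn": 0}, {"slide": [0, 0, 0], "turn": 0}, {"slide": [0, 0, 0], "turn": 0}], jaw=-0.3)

```text
time: 20.65
tool_pos: [0.5588, 0.0213, 0.0147]
eef_rot: [[-0.179, 0.984, 0.0], [0.984, 0.179, 0.0], [-0.0, 0.0, -1.0]]
force: [-0.1, -0.1, 0.5]
width: 0.645
finger_force: 0.0
```

play_rows(rows=[{"slide": [0, 0, 0.015], "turn": 0}, {"slide": [0, 0, 0.02], "turn": 0}, {"slide": [0, 0, 0.035], "turn": 0}, {"slide": [0, 0, 0.035], "turn": 0}, {"slide": [0, 0, 0.02], "turn": 0}])

```text
time: 21.07
tool_pos: [0.5604, 0.0211, 0.1437]
eef_rot: [[-0.179, 0.984, 0.004], [0.984, 0.179, -0.0], [-0.001, 0.004, -1.0]]
force: [0.9, 0.2, 0.7]
width: 0.65
finger_force: 0.0
```

play_rows(rows=[{"slide": [-0.01, 0.03, 0], "turn": 0}, {"slide": [-0.015, 0.038, 0], "turn": 0}, {"slide": [-0.015, 0.038, 0], "turn": 0}, {"slide": [-0.015, 0.038, 0], "turn": 0}, {"slide": [-0.015, 0.036, 0], "turn": 0}])

```text
time: 21.48
tool_pos: [0.4879, 0.2028, 0.1399]
eef_rot: [[-0.178, 0.984, 0.001], [0.984, 0.178, 0.0], [0.0, 0.001, -1.0]]
force: [1.2, 0.1, -0.0]
width: 0.65
finger_force: 0.0
```

play_rows(rows=[{"slide": [0, 0, 0], "turn": 0}, {"slide": [0, 0, 0], "turn": 0}, {"slide": [0, 0, 0], "turn": 0}])

```text
time: 21.73
tool_pos: [0.4889, 0.2011, 0.1397]
eef_rot: [[-0.18, 0.984, 0.0], [0.984, 0.18, -0.0], [-0.001, 0.0, -1.0]]
force: [-0.6, -0.4, 0.2]
width: 0.649
finger_force: 0.0
```

Run:
```python
from h import *
c=snap('wrist','w6');t=snap('top','t6')
s=ctrl.state();print(s['tool_pos'],s['eef_rot'][:,1],s['time'])
a=cv2.resize(c['image'][:,:,::-1],(533,400));b=cv2.resize(t['image'][110:240,90:310,::-1],(660,390))
cv2.imwrite('pics/w6b.png',cv2.resize(c['image'][:,:,::-1],(800,600),interpolation=cv2.INTER_CUBIC));cv2.imwrite('pics/t6b.png',b)
```

```text
[0.48933539 0.20017291 0.13969425] [9.84078719e-01 1.77733086e-01 1.59778579e-04] 21.8333
```

View pics/w6b.png

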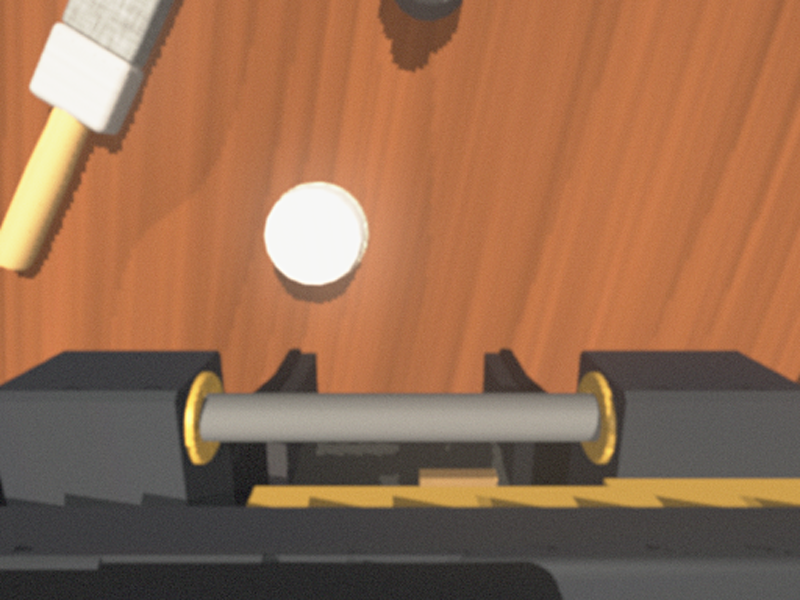

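View pics/t6b.png

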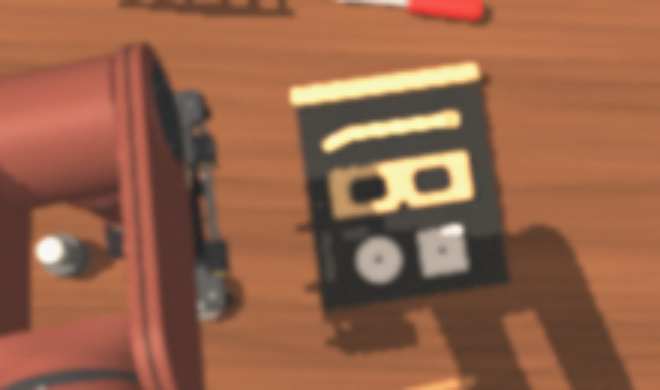

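Wrist view: tin at (316,233), weight at the top edge (430,0). Top view: four parts laid on the board as wanted, notch towards the robot.

play_rows(rows=[{"slide": [-0.005, 0.03, 0.01], "turn": 0}, {"slide": [-0.005, 0.03, 0.01], "turn": 0}, {"slide": [0, 0, 0], "turn": 0}, {"slide": [0, 0, 0], "turn": 0}, {"slide": [0, 0, 0], "turn": 0}], jaw=-0.3)

```text
time: 22.25
tool_pos: [0.4792, 0.26, 0.1593]
eef_rot: [[-0.178, 0.984, -0.0], [0.984, 0.178, -0.001], [-0.001, -0.0, -1.0]]
force: [-0.3, -0.5, -0.3]
width: 0.651
finger_force: 0.0
```

Run:
```python
from h import *
c=snap('wrist','w7')
s=ctrl.state();print(s['tool_pos'],s['time'])
cv2.imwrite('pics/w7b.png',cv2.resize(c['image'][:,:,::-1],(800,600),interpolation=cv2.INTER_CUBIC))
```

```text
[0.4789441  0.2597523  0.15906317] 22.3
```

View pics/w7b.png

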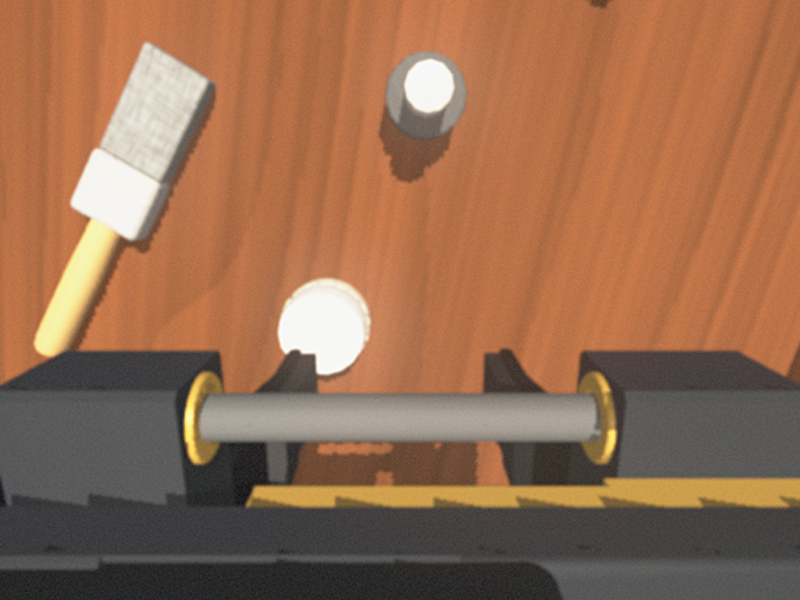

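Run:
```python
from h import *
c=ld('w7')
print(px2w(c,np.array([(429,85)])*.64,.06),px2w(c,np.array([(426,94)])*.64,.03),px2w(c,np.array([(325,327)])*.64,.035))
```

```text
[[0.47460522 0.36900443 0.06      ]] [[0.47468745 0.36891721 0.03      ]] [[0.44057875 0.23215086 0.035     ]]
```

play_rows(rows=[{"slide": [-0.001, 0.03, 0], "turn": 0}, {"slide": [-0.001, 0.03, 0], "turn": 0}, {"slide": [-0.002, 0.03, 0], "turn": 0}, {"slide": [-0.0012, 0.019, 0], "turn": 0}, {"slide": [0, 0, 0], "turn": 0}])

```text
time: 22.72
tool_pos: [0.4734, 0.3719, 0.159]
eef_rot: [[-0.18, 0.984, -0.001], [0.984, 0.18, 0.001], [0.001, -0.001, -1.0]]
force: [-0.5, 0.3, 0.3]
width: 0.649
finger_force: 0.0
```

play_rows(rows=[{"slide": [0, 0, -0.03], "turn": 0}, {"slide": [0, 0, -0.035], "turn": 0}, {"slide": [0, 0, -0.03], "turn": 0}, {"slide": [0, 0, 0], "turn": 0}, {"slide": [0, 0, 0], "turn": 0}])

```text
time: 23.13
tool_pos: [0.4722, 0.3677, 0.0625]
eef_rot: [[-0.177, 0.984, -0.005], [0.984, 0.177, -0.003], [-0.002, -0.005, -1.0]]
force: [0.5, 0.2, 0.0]
width: 0.648
finger_force: 0.0
```

play_rows(rows=[{"slide": [0, 0, -0.015], "turn": 0}, {"slide": [0, 0, -0.01], "turn": 0}, {"slide": [0, 0, -0.003], "turn": 0}, {"slide": [0, 0, 0], "turn": 0}, {"slide": [0, 0, 0], "turn": 0}])

```text
time: 23.55
tool_pos: [0.4741, 0.3704, 0.0378]
eef_rot: [[-0.179, 0.984, 0.001], [0.984, 0.179, 0.001], [0.0, 0.001, -1.0]]
force: [0.1, -0.1, 0.8]
width: 0.65
finger_force: 0.0
```

play_rows(rows=[{"slide": [0, 0, -0.001], "turn": 0}, {"slide": [0, 0, 0], "turn": 0}, {"slide": [0, 0, 0], "turn": 0}, {"slide": [0, 0, 0], "turn": 0}, {"slide": [0, 0, 0], "turn": 0}], jaw=1, force=40)

```text
time: 23.97
tool_pos: [0.4736, 0.3704, 0.0359]
eef_rot: [[-0.179, 0.984, 0.0], [0.984, 0.179, 0.0], [0.0, 0.0, -1.0]]
force: [-0.6, -0.1, -0.3]
width: 0.359
finger_force: 0.0
```

play_rows(rows=[{"slide": [0, 0, 0], "turn": 0}, {"slide": [0, 0, 0], "turn": 0}, {"slide": [0, 0, 0], "turn": 0}, {"slide": [0, 0, 0], "turn": 0}])

```text
time: 24.3
tool_pos: [0.4733, 0.3703, 0.0357]
eef_rot: [[-0.179, 0.984, -0.0], [0.984, 0.179, -0.0], [-0.0, -0.0, -1.0]]
force: [-1.4, 0.3, 2.2]
width: 0.264
finger_force: 40.0
```

play_rows(rows=[{"slide": [0, 0, 0.01], "turn": 0}, {"slide": [0, 0, 0.02], "turn": 0}, {"slide": [0, 0, 0.025], "turn": 0}, {"slide": [0, 0, 0.025], "turn": 0}, {"slide": [0, 0, 0], "turn": 0}])

```text
time: 24.72
tool_pos: [0.4767, 0.3722, 0.1218]
eef_rot: [[-0.179, 0.984, 0.008], [0.984, 0.179, 0.005], [0.003, 0.009, -1.0]]
force: [2.0, 0.6, -1.4]
width: 0.264
finger_force: 40.0
```

play_rows(rows=[{"slide": [0.0071, -0.029, 0], "turn": 0}, {"slide": [0.0071, -0.029, 0], "turn": 0}, {"slide": [0.0071, -0.029, 0], "turn": 0}, {"slide": [0.0071, -0.029, 0], "turn": 0}, {"slide": [0.0071, -0.029, 0], "turn": 0}])

```text
time: 25.13
tool_pos: [0.5084, 0.2238, 0.1145]
eef_rot: [[-0.179, 0.984, -0.001], [0.984, 0.179, -0.001], [-0.0, -0.001, -1.0]]
force: [0.5, -0.6, -2.2]
width: 0.262
finger_force: 40.0
```

play_rows(rows=[{"slide": [0.0071, -0.029, 0], "turn": 0}, {"slide": [0.0071, -0.029, 0], "turn": 0}, {"slide": [0.0071, -0.029, 0], "turn": 0}, {"slide": [0.0071, -0.029, 0], "turn": 0}, {"slide": [0.0071, -0.029, 0], "turn": 0}])

```text
time: 25.55
tool_pos: [0.5439, 0.0788, 0.1146]
eef_rot: [[-0.179, 0.984, -0.001], [0.984, 0.179, -0.0], [0.0, -0.001, -1.0]]
force: [-0.1, 0.1, -2.8]
width: 0.268
finger_force: 40.0
```

play_rows(rows=[{"slide": [0.0071, -0.029, 0], "turn": 0}, {"slide": [0.0073, -0.0293, 0], "turn": 0}, {"slide": [0, 0, 0], "turn": 0}, {"slide": [0, 0, 0], "turn": 0}, {"slide": [0, 0, 0], "turn": 0}])

```text
time: 25.97
tool_pos: [0.5582, 0.0222, 0.1148]
eef_rot: [[-0.178, 0.984, -0.002], [0.984, 0.178, 0.001], [0.001, -0.001, -1.0]]
force: [-0.5, -0.3, -3.2]
width: 0.267
finger_force: 40.0
```

play_rows(rows=[{"slide": [0, 0, -0.025], "turn": 0}, {"slide": [0, 0, -0.015], "turn": 0}, {"slide": [0, 0, 0], "turn": 0}, {"slide": [0, 0, 0], "turn": 0}, {"slide": [0, 0, 0], "turn": 0}])

```text
time: 26.38
tool_pos: [0.5593, 0.0228, 0.0764]
eef_rot: [[-0.18, 0.984, 0.001], [0.984, 0.18, 0.0], [-0.0, 0.001, -1.0]]
force: [-0.3, 0.1, -3.3]
width: 0.265
finger_force: 40.0
```

Run:
```python
from h import *
c=snap('wrist','w8')
s=ctrl.state();print(s['tool_pos'],s['time'])
cv2.imwrite('pics/w8b.png',cv2.resize(c['image'][:,:,::-1],(800,600),interpolation=cv2.INTER_CUBIC))
```

```text
[0.55976541 0.0225652  0.07687251] 26.4333
```

View pics/w8b.png

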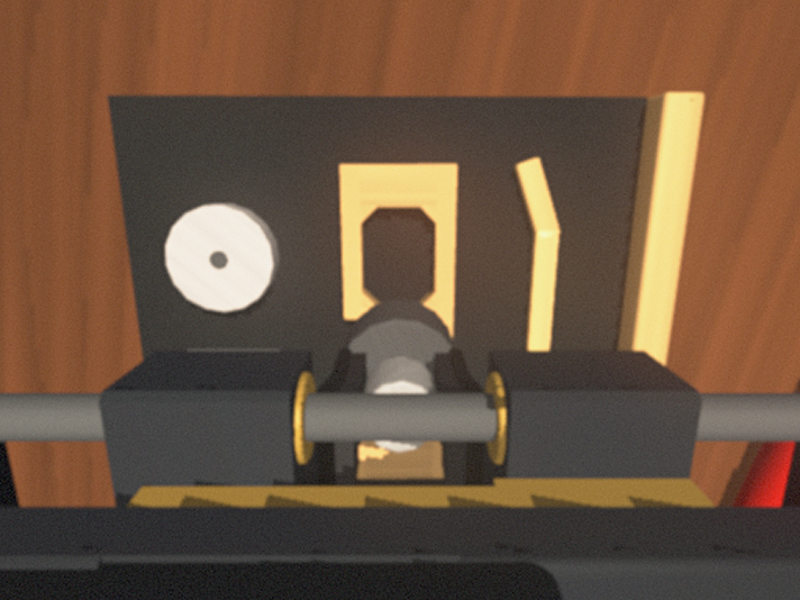

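Wrist view: the weight hangs upright at (400,380) over the middle of the front, which lies true with (340..458,163). Lowering.

play_rows(rows=[{"slide": [-0.0005, -0.0005, -0.008], "turn": 0}, {"slide": [0, 0, -0.005], "turn": 0}, {"slide": [0, 0, -0.002], "turn": 0}, {"slide": [0, 0, 0], "turn": 0}, {"slide": [0, 0, 0], "turn": 0}])

```text
time: 26.85
tool_pos: [0.5582, 0.0214, 0.0604]
eef_rot: [[-0.179, 0.984, -0.001], [0.984, 0.179, 0.0], [0.0, -0.001, -1.0]]
force: [-0.2, -0.1, -2.4]
width: 0.265
finger_force: 40.0
```

play_rows(rows=[{"slide": [0, 0, -0.0015], "turn": 0}, {"slide": [0, 0, -0.001], "turn": 0}, {"slide": [0, 0, -0.0005], "turn": 0}, {"slide": [0, 0, 0], "turn": 0}, {"slide": [0, 0, 0], "turn": 0}])

```text
time: 27.27
tool_pos: [0.5585, 0.0214, 0.0577]
eef_rot: [[-0.179, 0.984, 0.0], [0.984, 0.179, -0.0], [-0.0, 0.0, -1.0]]
force: [-0.8, -0.3, -2.7]
width: 0.262
finger_force: 40.0
```

play_rows(rows=[{"slide": [0, 0, -0.0005], "turn": 0}, {"slide": [0, 0, 0], "turn": 0}, {"slide": [0, 0, -0.0004], "turn": 0}, {"slide": [0, 0, 0], "turn": 0}, {"slide": [0, 0, 0], "turn": 0}])

```text
time: 27.68
tool_pos: [0.5586, 0.0214, 0.0577]
eef_rot: [[-0.179, 0.984, 0.0], [0.984, 0.179, -0.0], [-0.0, 0.0, -1.0]]
force: [-3.5, -0.2, 6.2]
width: 0.265
finger_force: 40.0
```

Contact. Release and retreat.

play_rows(rows=[{"slide": [0, 0, 0.0004], "turn": 0}, {"slide": [0, 0, 0], "turn": 0}])

```text
time: 27.85
tool_pos: [0.5586, 0.0214, 0.0577]
eef_rot: [[-0.179, 0.984, 0.0], [0.984, 0.179, -0.0], [-0.0, 0.0, -1.0]]
force: [-3.8, 0.4, 4.9]
width: 0.262
finger_force: 40.0
```

play_rows(rows=[{"slide": [0, 0, 0], "turn": 0}, {"slide": [0, 0, 0], "turn": 0}, {"slide": [0, 0, 0], "turn": 0}, {"slide": [0, 0, 0], "turn": 0}, {"slide": [0, 0, 0], "turn": 0}], jaw=-0.3)

```text
time: 28.27
tool_pos: [0.5585, 0.0215, 0.057]
eef_rot: [[-0.179, 0.984, 0.0], [0.984, 0.179, 0.0], [0.0, 0.0, -1.0]]
force: [-0.0, 0.7, -1.1]
width: 0.561
finger_force: 0.0
```

play_rows(rows=[{"slide": [0, 0, 0.015], "turn": 0}, {"slide": [0, 0, 0.03], "turn": 0}, {"slide": [0, 0, 0.035], "turn": 0}, {"slide": [0, 0, 0.035], "turn": 0}, {"slide": [0, 0, 0.02], "turn": 0}])

```text
time: 28.68
tool_pos: [0.5601, 0.0214, 0.1965]
eef_rot: [[-0.179, 0.984, 0.005], [0.984, 0.179, -0.0], [-0.001, 0.005, -1.0]]
force: [1.3, -0.5, 0.1]
width: 0.647
finger_force: 0.0
```

play_rows(rows=[{"slide": [0, -0.035, 0], "turn": 0}, {"slide": [0, -0.04, 0], "turn": 0}, {"slide": [0, -0.04, 0], "turn": 0}, {"slide": [0, -0.04, 0], "turn": 0}, {"slide": [0, -0.03, 0], "turn": 0}])

```text
time: 29.1
tool_pos: [0.5582, -0.1664, 0.1923]
eef_rot: [[-0.178, 0.984, 0.001], [0.984, 0.178, -0.001], [-0.001, 0.0, -1.0]]
force: [0.7, 0.1, 0.3]
width: 0.648
finger_force: 0.0
```

play_rows(rows=[{"slide": [0, 0, 0], "turn": 0}, {"slide": [0, 0, 0], "turn": 0}, {"slide": [0, 0, 0], "turn": 0}])

```text
time: 29.35
tool_pos: [0.5583, -0.1631, 0.1919]
eef_rot: [[-0.178, 0.984, -0.0], [0.984, 0.178, 0.001], [0.001, -0.0, -1.0]]
force: [0.3, 0.2, 0.6]
width: 0.655
finger_force: 0.0
```

Run:
```python
from h import *
c=snap('wrist','w9')
s=ctrl.state();print(s['tool_pos'],s['time'])
cv2.imwrite('pics/w9b.png',cv2.resize(c['image'][:,:,::-1],(800,600),interpolation=cv2.INTER_CUBIC))
```

```text
[ 0.55835592 -0.16250005  0.19190327] 29.4
```

View pics/w9b.png

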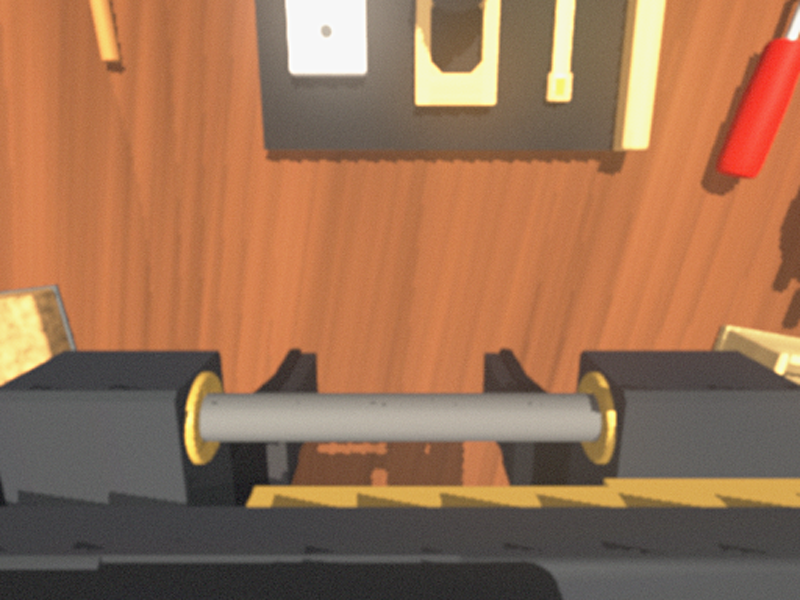

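Square former, front and temple all sit parallel to the strip. One last overall look.

play_rows(rows=[{"slide": [0, -0.01, 0.035], "turn": 0}, {"slide": [0, 0, 0.035], "turn": 0}, {"slide": [0, 0, 0.035], "turn": 0}, {"slide": [0, 0, 0.03], "turn": 0}, {"slide": [0, 0, 0.0], "turn": 0}])

```text
time: 29.82
tool_pos: [0.5613, -0.1729, 0.3357]
eef_rot: [[-0.181, 0.983, 0.011], [0.983, 0.181, -0.005], [-0.007, 0.01, -1.0]]
force: [0.5, -0.4, 1.3]
width: 0.652
finger_force: 0.0
```

play_rows(rows=[{"slide": [0, 0.03, 0], "turn": 0}, {"slide": [0, 0.03, 0], "turn": 0}, {"slide": [0, 0, 0], "turn": 0}, {"slide": [0, 0, 0], "turn": 0}, {"slide": [0, 0, 0], "turn": 0}])

```text
time: 30.23
tool_pos: [0.5585, -0.1126, 0.3271]
eef_rot: [[-0.181, 0.983, -0.0], [0.983, 0.181, -0.0], [-0.0, -0.0, -1.0]]
force: [0.9, -0.7, -0.1]
width: 0.653
finger_force: 0.0
```

Run:
```python
from h import *
c=snap('wrist','w10')
cv2.imwrite('pics/w10b.png',cv2.resize(c['image'][:,:,::-1],(800,600),interpolation=cv2.INTER_CUBIC))
```

```text
(no output)
```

View pics/w10b.png

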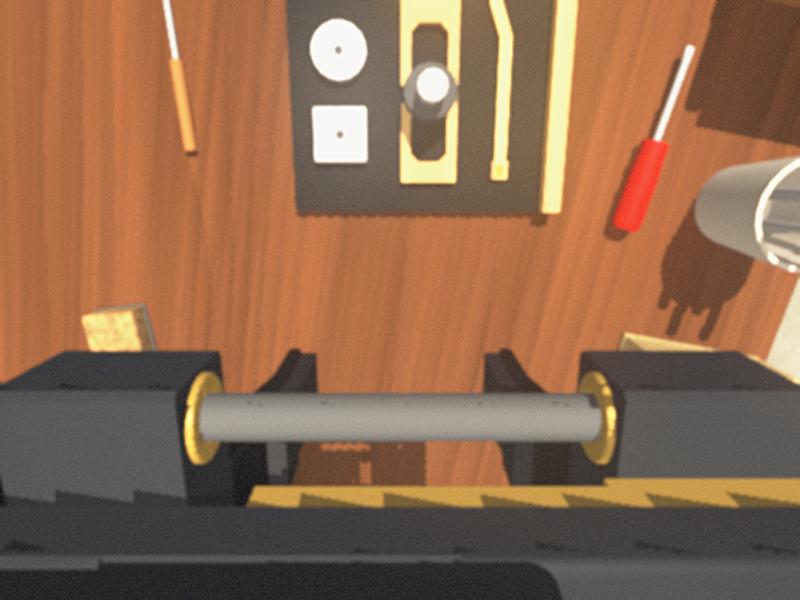

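The picture shows everything in place, with the weight upright on the bridge at (431,90) and the formers at (338,50) and (340,134).

```bash
python3 -c "
from plant import ctrl
print(ctrl.hand_in())"
```

```text
the job is handed in; nothing more can be done
None
```

The job is handed in: front, temple and both formers lie on the board within about 1–2 mm of where you asked, and the weight went on last and stands upright on the middle of the front. The tin was left where it stood, and it took about 30 s of the 112 s; no verdict came back.

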